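# Put up the folding chip screen and prove its stay

## Task

Put up the folding chip screen: raise it by its grip bar until it stops, then press the thumb plate of its side stay, without forcing it, until the knee snaps over centre and stays there. Then tug the grip bar back the way the screen folds, as if to fold it, to prove that the stay holds; if it gives, raise and press again. Leave the screen up and locked, and do not shift the loose things round it.

Things in the scene. Friction and masses are not known exactly. Their poses are not given: they have to be found in the camera images.
- stand: fixed grey steel frame of a folding chip screen, 210 x 210 mm, 12 mm high, open in the middle. Origin: centre of its footprint on the bench top; x runs from its near end (foot of the stay) to its far end (hinge of the screen), y to its left, z up
- lamp (a point): underside centre of a bar lamp fixed over the stand on a post (at stand x +50, y +135 mm): 60 mm along the stand's x, 300 mm along y, 298 mm above the bench. With the screen up there is no room under it for an upright gripper at the grip bar or thumb plate; one leaning 35 to 50 degrees, its fingers pointing down and to the stand's +x, passes in front of it
- screen (a joint): angle of the screen about its hinge (rad): 0 folded flat (it starts at 0 to 0.15), 0.9 up against its stop. Screen: steel sheet 160 mm wide, 97 mm long; folded, it points to the stand's -x and swings up. A stiff hinge (about 0.5 N m) keeps it where it is left
- screen_hinge (a point): middle of the screen's hinge axis, which runs along the stand's y at stand x +90, z +60 mm
- grip_bar (a point): centre of the grip bar, a round steel bar 12 mm in diameter and 130 mm long, parallel to the hinge and 140 mm from it, beyond the free edge of the screen (37 mm clear gap between sheet and bar; the two arms that carry it are 56 mm either side of its centre). Folded flat, it is 60 mm above the bench
- pull (a joint): how far the grip bar is drawn out of its rest against a spring (m), 0 to 0.012, square to the screen in the direction in which the screen folds: 3 N starts it, 7 N gives 0.006, 11 N its end. A proper tug draws it past 0.006 while the screen holds. Lifting the screen does not move it
- thumb_plate (a point): centre of the outer face of the thumb plate, a ribbed steel plate 44 x 46 x 5 mm near the knee of the folding stay at the right of the stand. Its z axis is square to the face and points outward (up and to the near side). Press along -z: with the screen at its stop it goes 12 to 20 mm to dead centre against a peak of 5 to 18 N (differs with the setting of the stay), then the force drops and it snaps on some 8 mm to a dead stop. Over 50 N bends it
- stay: lower link of the stay, which carries the thumb plate: origin at its foot hinge at about stand x -90, z +25 mm, 126 mm long along its x axis to the knee. The 41 mm upper link joins the knee to the right edge of the screen
- knee (a joint): angle of the stay's knee (rad): 0 folded, 2.0 to 2.25 when the screen has been raised to its stop, 2.65 straight (dead centre), 2.92 snapped over on its stop. Short of 2.65 it springs back or lets the screen fold; past it, it stays locked
- nut_tin: steel tin 74 mm across, 45 mm high, loose bystander left of the stand; origin under its centre
- gear_blank: toothed gear 72 mm across, 24 mm high, loose bystander left of the stand; origin under its centre
- steel_block: steel block 32 x 45 x 28 mm, loose bystander right of the stand; origin under its centre
- v_block: vee block 50 x 60 x 45 mm, loose bystander left of the stand; origin under its centre
- bush_1: brass bush 34 mm across, 30 mm high, loose bystander inside the stand's frame under the screen; origin under its centre

How it is judged:
On the way, in this order (a step that is already met when the one before it is completed fails the run):
1. the screen is raised nearly to its stop, the knee not yet over centre (value of joint screen above 0.78 rad and value of joint knee below 2.65 rad), for 0.1 s.
2. the knee is snapped over centre with the screen up (value of joint knee above 2.8 rad and value of joint screen above 0.86 rad), for 0.2 s.
3. the grip bar is tugged (drawn more than 6 mm out of its rest) and the stay holds (all of step 2 and value of joint pull above 0.006 m), for 0.1 s.
At the end, for the whole second after the job is handed in: the screen is up (joint over 0.86 of 0.9 rad), the knee past centre on its stop (over 2.80 rad), the grip bar back in its rest (under 3 mm), all at rest (all of step 2 and value of joint pull below 0.003 m and velocity of joint each of screen, knee below 0.05 rad/s); the robot touches nothing.
It fails at once if the stay is forced (pressed with more than 50 N) (contact force between the arm and stay above 50 N).
It fails at once if a loose thing is shifted by more than 30 mm (distance of any of nut_tin, gear_blank, steel_block, v_block, bush_1 from where it was at the start of the episode above 0.03 m).
It also fails if it takes over 48 s, if anything falls off the work surface, if the arm or the gripper's body presses on something with over 40 N, if the wrist force passes 120 N, or if a joint passes its speed limit or range.

## Robot

A 6-joint arm with a two-finger parallel gripper is mounted at the origin on a cart in front of the work surface, level with it; the furniture and walls round the work are solid. World frame = base frame: x ahead of the robot, y to its left, z up, the work surface at z = 0. Lengths are in m, angles in rad, forces in N, time in s.
With the tool pointing down it reaches from about 0.325 to 0.775 m from the base axis. Payload 5.5 kg.
Tool frame: the origin (TCP) lies midway between the tips of the shut fingers; the grasp point (between the pads) lies 19 mm behind it (bot.pinch_z is the distance from the TCP to the grasp point, in m); z points along the fingers, y is the line along which they close (so a half turn about z gives the same grasp; the last joint's range is limited). The gripper opens to 88 mm and grips with 3 to 60 N. Pads are 20 mm wide; open, the fingers measure 115 mm over their backs; the gripper's body (75 mm by 178 mm) begins 61 mm behind the grasp point.
Start: joints at [-1.271, 0.091, 1.231, -0, 1.82, -0.057], TCP at [0.21, -0.562, 0.223] pointing down, gripper open.
Joint ranges: [-2.87, 2.87], [-0.86, 2.18], [0.17, 2.46], [-1.51, 4.65], [0.06, 2.69], [-2.65, 2.65]. Speed limits (rad/s): [2.57, 2.57, 3.01, 3.14, 3.14, 3.14].

## Interface

Orientations are given as a unit quaternion [x, y, z, w].
In Python, from rig import bot, imaging, masks_of gives the robot as it stands. The module is installed in compiled form; this text tells all that it offers.
- The arm moves only by the tool servo_tool, never from a script. Its argument "increments" is a list of rows, each a list of 6 numbers: the shift along the tool's x, y, z in mm, then the turn, a rotation vector about the tool's x, y, z in degrees. A call has exactly 10 rows; each row shifts and turns the commanded pose from where the row before left it, along the tool's axes as they then stand; what a row does not reach is not made up. A row lasts 1/12 s, in which the tool goes at most 41.7 mm and 7.16 degrees, less where a joint would pass 70% of its speed; a pose out of reach is approached as far as the arm can. A call with a gripper value outside its range is refused whole. "jaw" is the opening in per cent of the stroke, from 0 (shut) to 100 (fully open), set as the call begins (left out, the last holds). The fingers move at their own pace and stop on an object; "force" is the grip in N (left out, the last holds). Time passes only in rows, so rows that do not move let the fingers close, or fill a call up. It gives the time, the measured TCP pose, the force, the opening and the grip force at its end, in the units of the state.
- bot.read_state(): the state, without advancing time (a new reading comes with each control period).
- imaging.get_image(name): name is "scene" or "top" or "wrist"; returns a dict with "img" (400x640x3 uint8, red, green, blue), "fx", "fy", "cx", "cy" (pixels), "extrinsics" (4x4, takes a point from world to camera coordinates); the wrist camera has in their place "tool_from_camera" (4x4, takes a point from camera to tool coordinates, whose origin is the TCP and whose axes are the flange's). Camera axes: x right, y down, z forward; pixel columns grow to the right and rows downward; lengths in m; the calibration is good to about 2 mm. The wrist camera is an equidistant fisheye: a pixel r from the principal point sees the ray r / f radians off the axis. A picture is of the moment at which its call begins: read the wrist's pose just before it. There is no depth.
- bot.finish_job(): hands the job in; it is judged then, once.
Trained networks look in a picture, given as the dict that the camera call returned (one of the last four; its "shot" number tells which), for a name from the list of things; names that differ only in an ending like _2 or _b are one class to them, and where a whole thing is asked for, a point or a joint stands for the part that bears it (a point fixed in the world has none). Each returns a list of dicts, best first, with "score" (0 to 1); they miss things now and then, are a little off and sometimes report something else, mostly with a low value. They report only what shows in the picture. A call takes as long as a camera call.
- masks_of(thing, picture): "mask" (400x640 bool, what is visible of it) and "point" ([column, row] in pixels, amid what is visible of it).
The state is a dict: "time": time; "qpos": joint angles; "dq": joint speeds; "effort": joint torques, N m; "position": TCP position; "eef_rot": TCP orientation; "force": force on the tool from outside, world axes, zero at the start; "wrist_torque": the same for the moment, N m; "opening": opening from 0.0 (shut) to 1.0 (fully open); "grasp_force": force on a finger pad.
Only numpy, scipy, OpenCV 4.12 (cv2) and the standard library are available. Lean on these libraries where they do the work, as an engineer would, in place of code of your own. Each camera call takes 0.05 s, during which the arm holds its last target. There are 200 camera calls.

## Working session

There is one attempt and no reset: what is moved stays moved. The work goes in short steps, Python scripts to look and compute and a tool call to move; the robot and the scene stay as the last step left them, time stands still between calls to the robot, and variables do not carry over. Pictures are saved under pics/ and viewed, at most 10 in all, crops included, and the job is handed in when it is done.

Besides the shell and the picture viewer there is one more tool, called after ">>>" in YAML: its name, and indented under it one key for each argument. servo_tool: Moves the arm, as the interface text tells. Its arguments: {"type":"object","properties":{"increments":{"type":"array"},"jaw":{"type":"number"},"force":{"type":"number"}},"required":["increments"]}

```bash
mkdir -p pics; cat > h.py <<'E'
import numpy as np, cv2
from rig import bot, imaging, masks_of
from scipy.spatial.transform import Rotation as R
def shot(n):
    d=imaging.get_image(n); return d
def save(d,f): cv2.imwrite('pics/'+f,d['img'][:,:,::-1])
def ray(d,p):
    E=np.array(d['extrinsics']); c=-E[:3,:3].T@E[:3,3]
    v=E[:3,:3].T@np.array([(p[0]-d['cx'])/d['fx'],(p[1]-d['cy'])/d['fy'],1]); return c,v/np.linalg.norm(v)
def atz(d,p,z):
    c,v=ray(d,p); return c+v*(z-c[2])/v[2]
def proj(d,P):
    E=np.array(d['extrinsics']); q=E[:3,:3]@np.array(P)+E[:3,3]
    return np.array([q[0]/q[2]*d['fx']+d['cx'],q[1]/q[2]*d['fy']+d['cy']])
E
python3 - <<'E'
from h import *
print({k:np.round(v,3) for k,v in bot.read_state().items()})
for n in ('scene','top'):
    d=shot(n); save(d,n+'.png'); print(n,d['fx'],np.round(ray(d,(320,200)),3))
    for t in ('stand','screen','grip_bar','thumb_plate','stay','steel_block','bush_1','v_block','gear_blank','nut_tin','lamp'):
        try: r=masks_of(t,d)
        except Exception as e: print(t,e); continue
        for x in r[:2]:
            ys,xs=np.nonzero(x['mask']); print(t,round(x['score'],2),x['point'],xs.min(),xs.max(),ys.min(),ys.max())
            
E
```

```text
{'time': np.float64(0.0), 'qpos': array([-1.271,  0.092,  1.232, -0.   ,  1.82 , -0.057]), 'dq': array([-0.001, -0.001,  0.   ,  0.001,  0.   , -0.   ]), 'effort': array([-3.0000e-03, -4.4645e+01, -4.0646e+01,  7.0000e-02,  2.9000e-02,
       -0.0000e+00]), 'position': array([ 0.209, -0.562,  0.222]), 'eef_rot': array([ 0.984,  0.177, -0.   , -0.001]), 'force': array([-0.013,  0.741,  0.138]), 'wrist_torque': array([-0.016,  0.005, -0.028]), 'grasp_force': np.float64(0.0), 'opening': np.float64(1.0)}
scene 426.74551575279395 [[ 0.048 -0.068  0.956]
 [ 0.473  0.382 -0.794]]
stand 0.65 [371.9, 211.3] 302 458 124 298
stand 0.31 [396.7, 273.1] 367 412 260 293
screen 0.9 [366.6, 244.3] 327 408 210 281
grip_bar 0.57 [345.4, 262.2] 327 366 240 279
thumb_plate 0.81 [394.0, 273.3] 366 411 261 293
thumb_plate 0.6 [372.3, 216.4] 304 457 125 298
stay 0.73 [368.8, 241.6] 328 407 211 280
stay 0.65 [396.7, 274.8] 366 412 261 293
steel_block 0.57 [419.2, 293.6] 409 430 285 303
gear_blank 0.98 [299.7, 230.7] 283 311 220 245
nut_tin 0.61 [308.7, 200.8] 297 323 185 215
lamp 0.96 [374.0, 214.8] 303 458 125 298
top 476.54033872888294 [[ 0.29   0.415  1.33 ]
 [ 0.195 -0.096 -0.976]]
stand 0.9 [349.8, 168.0] 294 430 117 240
stand 0.62 [396.7, 181.3] 386 411 169 216
screen 0.91 [354.5, 183.2] 321 386 158 216
grip_bar 0.56 [302.0, 230.1] 291 316 221 245
grip_bar 0.53 [352.7, 207.8] 338 383 202 215
thumb_plate 0.57 [399.5, 179.4] 388 410 170 204
stay 0.56 [397.5, 178.6] 387 410 170 199
steel_block 0.68 [406.6, 165.2] 400 413 160 169
v_block 0.84 [266.9, 235.9] 254 281 221 248
v_block 0.51 [398.8, 179.5] 387 410 171 187
gear_blank 0.84 [302.4, 231.6] 292 315 221 244
nut_tin 0.57 [278.5, 206.6] 264 291 192 221
lamp 0.61 [348.4, 164.0] 294 429 117 239
```

```bash
python3 - <<'E'
import cv2
a=cv2.imread('pics/scene.png')[110:310,260:470]; b=cv2.imread('pics/top.png')[100:260,240:440]
a=cv2.resize(a,None,fx=2.85,fy=2.85,interpolation=2);cv2.imwrite('pics/sc.png',a)
cv2.imwrite('pics/tc.png',cv2.resize(b,None,fx=3.7,fy=3.7,interpolation=2))
E
```

```text
(no output)
```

View pics/sc.png

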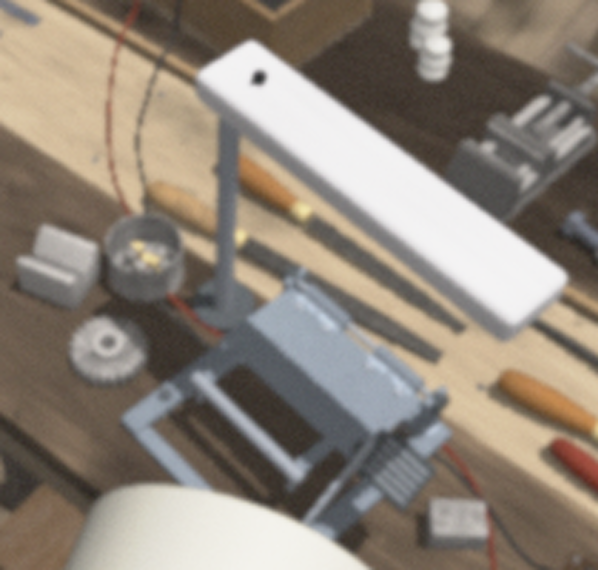

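View pics/tc.png

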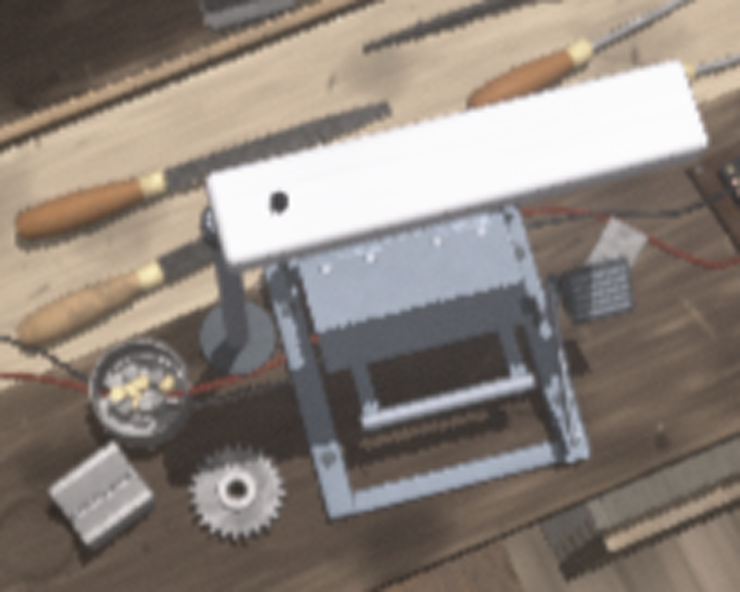

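The scene view shows the stand with its near-left corner at crop (122,417). The bar runs from (200,378) to (300,472), the thumb plate is near (400,468), and the steel block is to its right. In the top view, the stand's near corners are at crop (332,518) and (588,458). The bar ends are at (365,425) and (533,378), and the plate is near (600,288).

```bash
cat >> h.py <<'E'
E
python3 - <<'E'
from h import *
from scipy.optimize import least_squares
s=shot('scene'); t=shot('top')
T=lambda x,y:(240+x/3.7,100+y/3.7); S=lambda x,y:(260+x/2.85,110+y/2.85)
obs=[(t,T(332,518),lambda a:(-.105,.105,.012)),(t,T(588,458),lambda a:(-.105,-.105,.012)),
(s,S(122,417),lambda a:(-.105,.105,.012)),
(t,T(365,420),lambda a:(.09-.14*np.cos(a),.065,.06+.14*np.sin(a))),(t,T(533,380),lambda a:(.09-.14*np.cos(a),-.065,.06+.14*np.sin(a))),
(s,S(200,378),lambda a:(.09-.14*np.cos(a),.065,.06+.14*np.sin(a))),(s,S(300,472),lambda a:(.09-.14*np.cos(a),-.065,.06+.14*np.sin(a)))]
def W(p,P):
    c,q=np.cos(p[2]),np.sin(p[2]); return np.array([p[0]+c*P[0]-q*P[1],p[1]+q*P[0]+c*P[1],P[2]])
def f(p): return np.concatenate([proj(d,W(p,g(p[3])))-px for d,px,g in obs])
p0=atz(t,T(460,400),.012); 
r=least_squares(f,[p0[0],p0[1],0,.05],x_scale=[.1,.1,.1,.1]); print(r.x,np.round(f(r.x).reshape(-1,2),1))
p=r.x
for n,P in dict(hinge=(.09,0,.06),foot=(-.09,-.105,.025),post=(.05,.135,0),lamp=(.05,0,.298),bar=(.09-.14*np.cos(p[3]),0,.06+.14*np.sin(p[3]))).items():
    w=W(p,P); print(n,np.round(w,3),proj(t,w),proj(s,w))
for l in((.02,.15,.298),(.02,-.15,.298),(.08,-.15,.298),(.08,.15,.298)):
    for d in(t,s):print(l,np.round(proj(d,W(p,l))))
print('plate top',[np.round(atz(t,T(600,288),z),3) for z in(.02,.06,.1)],'scene',[np.round(atz(s,S(400,468),z),3) for z in(.02,.06,.1)])
print('block',atz(t,T(618,243),.028),atz(s,S(458,522),.028))
st=bot.read_state();print(st['time'])
E
```

```text
[ 0.52218522  0.18934369 -0.21543558  0.10344628] [[-1.7 -0. ]
 [ 1.8 -1.2]
 [-1.  -0.3]
 [-0.7 -0.3]
 [ 0.7 -0.5]
 [-1.4 -1.7]
 [ 0.8  2.3]]
hinge [0.61 0.17 0.06] [348.3897785  161.06883296] [387.93680964 229.93812494]
foot [0.412 0.106 0.025] [400.09313248 216.62894954] [363.78757843 310.52941344]
post [0.6   0.311 0.   ] [304.99856001 190.78825764] [339.64157405 218.61981615]
lamp [0.571 0.179 0.298] [358.95515721 146.3109213 ] [386.83909803 175.79370668]
bar [0.474 0.2   0.074] [361.4468286 207.7222654] [346.83622338 258.84226298]
(0.02, 0.15, 0.298) [298. 174.]
(0.02, 0.15, 0.298) [327. 143.]
(0.02, -0.15, 0.298) [426. 144.]
(0.02, -0.15, 0.298) [434. 231.]
(0.08, -0.15, 0.298) [419. 120.]
(0.08, -0.15, 0.298) [455. 214.]
(0.08, 0.15, 0.298) [292. 149.]
(0.08, 0.15, 0.298) [348. 130.]
plate top [array([0.509, 0.047, 0.02 ]), array([0.502, 0.058, 0.06 ]), array([0.496, 0.069, 0.1  ])] scene [array([0.544, 0.088, 0.02 ]), array([0.523, 0.082, 0.06 ]), array([0.502, 0.075, 0.1  ])]
block [0.53325238 0.01993875 0.028     ] [0.52624675 0.02372503 0.028     ]
1.3
```

```bash
cat >> h.py <<'E'
p=np.array([.5222,.1893,-.2154]); c_,s_=np.cos(p[2]),np.sin(p[2])
RS=np.array([[c_,-s_,0],[s_,c_,0],[0,0,1]])
def W(P): return np.r_[p[:2],0]+RS@np.array(P,float)
def S(w): return RS.T@(np.array(w)-np.r_[p[:2],0])
def lean(deg):   # tool axes: x=stand y, y up, z=down & +x
    t=np.deg2rad(deg); z=RS@[np.sin(t),0,-np.cos(t)]; x=RS@[0,1,0]; return np.c_[x,np.cross(z,x),z]
def now():
    s=bot.read_state(); return s,np.array(s['position']),R.from_quat(s['eef_rot']).as_matrix()
def plan(tp,tR,n,dec=0,dr=1):
    s,P,M=now(); P0,M0=P.copy(),M.copy(); rv=R.from_matrix(M0.T@tR).as_rotvec(); rows=[]
    for i in range(1,n+1):
        gp=P0+(tp-P0)*i/n; gR=M0@R.from_rotvec(rv*i/n).as_matrix()
        d=np.round(M.T@(gp-P)*1e3,dec); w=np.round(np.degrees(R.from_matrix(M.T@gR).as_rotvec()),dr)
        rows.append([float(v) for v in (*d,*w)]); P=P+M@d/1e3; M=M@R.from_rotvec(np.radians(w)).as_matrix()
    print('t',round(float(s['time']),2),'stand pos',np.round(S(P0)*1e3,1)); 
    for k in range(0,n,10): print(rows[k:k+10])
def bar(a): return np.array([.09-.14*np.cos(a),0,.06+.14*np.sin(a)])
E
python3 - <<'E'
from h import *
M=lean(50); plan(W(bar(.1))-.06*M[:,2],M,30)
E
```

```text
t 1.3 stand pos [-144.8 -801.   222.6]
[[16.0, -22.0, 4.0, -1.5, 0.8, -1.8], [16.0, -21.0, 3.0, -1.5, 0.9, -1.8], [17.0, -20.0, 3.0, -1.6, 0.8, -1.7], [18.0, -21.0, 3.0, -1.5, 0.8, -1.8], [18.0, -19.0, 2.0, -1.5, 0.9, -1.8], [19.0, -20.0, 2.0, -1.5, 0.8, -1.8], [19.0, -18.0, 2.0, -1.6, 0.8, -1.8], [20.0, -18.0, 2.0, -1.5, 0.8, -1.7], [21.0, -18.0, 2.0, -1.5, 0.9, -1.8], [21.0, -17.0, 1.0, -1.5, 0.8, -1.8]]
[[21.0, -16.0, 2.0, -1.5, 0.8, -1.8], [22.0, -16.0, 1.0, -1.6, 0.9, -1.8], [23.0, -15.0, 1.0, -1.5, 0.8, -1.8], [22.0, -14.0, 1.0, -1.5, 0.8, -1.7], [24.0, -14.0, 1.0, -1.5, 0.9, -1.8], [23.0, -13.0, 1.0, -1.6, 0.8, -1.8], [24.0, -12.0, 1.0, -1.5, 0.8, -1.8], [25.0, -12.0, 1.0, -1.5, 0.8, -1.8], [25.0, -11.0, 1.0, -1.5, 0.9, -1.7], [25.0, -10.0, 1.0, -1.5, 0.8, -1.8]]
[[25.0, -9.0, 1.0, -1.6, 0.8, -1.8], [25.0, -9.0, 2.0, -1.5, 0.9, -1.8], [26.0, -7.0, 2.0, -1.5, 0.8, -1.8], [26.0, -7.0, 1.0, -1.5, 0.8, -1.7], [26.0, -7.0, 2.0, -1.6, 0.9, -1.8], [27.0, -5.0, 2.0, -1.5, 0.8, -1.8], [26.0, -5.0, 3.0, -1.5, 0.8, -1.8], [27.0, -4.0, 3.0, -1.5, 0.8, -1.8], [26.0, -3.0, 2.0, -1.5, 0.9, -1.7], [27.0, -2.0, 4.0, -1.6, 0.8, -1.8]]
```

>>> servo_tool:
  increments:
    - [16,-22,4,-1.5,0.8,-1.8]
    - [16,-21,3,-1.5,0.9,-1.8]
    - [17,-20,3,-1.6,0.8,-1.7]
    - [18,-21,3,-1.5,0.8,-1.8]
    - [18,-19,2,-1.5,0.9,-1.8]
    - [19,-20,2,-1.5,0.8,-1.8]
    - [19,-18,2,-1.6,0.8,-1.8]
    - [20,-18,2,-1.5,0.8,-1.7]
    - [21,-18,2,-1.5,0.9,-1.8]
    - [21,-17,1,-1.5,0.8,-1.8]
  jaw: 36
  force: 15

```text
time: 2.13
position: [0.283, -0.3035, 0.186]
eef_rot: [0.933, 0.325, 0.095, 0.117]
force: [-0.0, 0.3, 0.4]
opening: 0.364
grasp_force: 0.0
```

>>> servo_tool:
  increments:
    - [21,-16,2,-1.5,0.8,-1.8]
    - [22,-16,1,-1.6,0.9,-1.8]
    - [23,-15,1,-1.5,0.8,-1.8]
    - [22,-14,1,-1.5,0.8,-1.7]
    - [24,-14,1,-1.5,0.9,-1.8]
    - [23,-13,1,-1.6,0.8,-1.8]
    - [24,-12,1,-1.5,0.8,-1.8]
    - [25,-12,1,-1.5,0.8,-1.8]
    - [25,-11,1,-1.5,0.9,-1.7]
    - [25,-10,1,-1.5,0.8,-1.8]

```text
time: 2.97
position: [0.4396, -0.0912, 0.1689]
eef_rot: [0.85, 0.463, 0.162, 0.193]
force: [0.0, -0.2, -0.0]
opening: 0.359
grasp_force: 0.0
```

```bash
python3 - <<'E'
from h import *
M=lean(50); plan(W(bar(.1))-.06*M[:,2],M,10); s=bot.read_state(); print(np.round(s['qpos'],2),s['force'],s['opening'])
E
```

```text
t 2.97 stand pos [ -20.7 -291.7  168.9]
[[24.0, -18.0, -1.0, -2.0, 0.8, -1.8], [26.0, -18.0, -1.0, -2.0, 0.8, -1.9], [25.0, -17.0, -2.0, -2.1, 0.8, -1.8], [26.0, -16.0, -1.0, -2.0, 0.8, -1.8], [27.0, -15.0, -2.0, -2.0, 0.8, -1.9], [27.0, -14.0, -2.0, -2.0, 0.8, -1.8], [28.0, -13.0, -2.0, -2.0, 0.7, -1.9], [28.0, -12.0, -2.0, -2.1, 0.8, -1.8], [28.0, -11.0, -2.0, -2.0, 0.8, -1.8], [29.0, -10.0, -3.0, -2.0, 0.8, -1.9]]
[-0.22 -0.86  2.13 -0.08  1.37  0.35] [ 0.04412099 -0.22465423 -0.04839242] 0.3588370984593967
```

```bash
python3 - <<'E'
from h import *
M=lean(30); plan(W(bar(.1))-.06*M[:,2],M,12)
E
```

```text
t 2.97 stand pos [ -20.7 -291.7  168.9]
[[21.0, -14.0, -1.0, -0.0, 0.4, -1.6], [21.0, -13.0, -1.0, -0.1, 0.4, -1.6], [22.0, -12.0, -1.0, -0.0, 0.3, -1.6], [22.0, -12.0, -1.0, -0.0, 0.4, -1.6], [22.0, -12.0, -0.0, -0.1, 0.4, -1.7], [23.0, -10.0, -1.0, -0.0, 0.4, -1.6], [23.0, -10.0, 0.0, -0.0, 0.4, -1.6], [23.0, -10.0, 0.0, -0.1, 0.4, -1.6], [24.0, -8.0, 0.0, -0.0, 0.3, -1.6], [23.0, -8.0, 0.0, -0.0, 0.4, -1.6]]
[[24.0, -8.0, 1.0, -0.1, 0.4, -1.6], [24.0, -7.0, 0.0, -0.0, 0.4, -1.6]]
```

>>> servo_tool:
  increments:
    - [21,-14,-3,0,0.4,-1.6]
    - [21,-13,-3,0,0.4,-1.6]
    - [22,-12,-2,0,0.4,-1.6]
    - [22,-12,-2,0,0.4,-1.6]
    - [22,-12,-2,0,0.4,-1.6]
    - [23,-10,-1,0,0.4,-1.6]
    - [23,-10,0,0,0.4,-1.6]
    - [23,-10,0,0,0.4,-1.6]
    - [24,-8,0,0,0.4,-1.6]
    - [24,-8,0,0,0.4,-1.6]

```text
time: 3.8
position: [0.444, 0.1588, 0.1418]
eef_rot: [0.772, 0.583, 0.161, 0.196]
force: [0.1, -0.6, -0.8]
opening: 0.359
grasp_force: 0.0
```

```bash
python3 - <<'E'
from h import *
M=lean(30); plan(W(bar(.1))-.03*M[:,2],M,10); s=bot.read_state(); print(np.round(s['qpos'],3),s['position'],s['eef_rot'],s['force'])
E
```

```text
t 3.8 stand pos [-69.9 -46.5 141.8]
[[5.0, -2.0, 4.0, -0.1, 0.1, -0.3], [4.0, -2.0, 4.0, -0.0, 0.0, -0.4], [5.0, -1.0, 4.0, -0.1, 0.1, -0.3], [4.0, -2.0, 4.0, -0.1, 0.0, -0.3], [5.0, -2.0, 3.0, -0.0, 0.1, -0.4], [5.0, -2.0, 4.0, -0.1, 0.0, -0.3], [4.0, -1.0, 4.0, -0.0, 0.1, -0.4], [5.0, -2.0, 4.0, -0.1, 0.0, -0.3], [5.0, -2.0, 4.0, -0.1, 0.1, -0.3], [4.0, -1.0, 4.0, -0.0, 0.1, -0.4]]
[ 0.522 -0.656  2.066 -0.351  1.357  0.808] [0.44401921 0.15882425 0.14175211] [0.77181224 0.58318863 0.16109922 0.19556056] [ 0.07950707 -0.62405981 -0.78416801]
```

>>> servo_tool:
  increments:
    - [5,-2,4,0,0.1,-0.3]
    - [4,-2,4,0,0,-0.4]
    - [5,-1,4,-0.1,0.1,-0.3]
    - [4,-2,4,-0.1,0,-0.3]
    - [5,-2,4,0,0.1,-0.4]
    - [5,-2,4,-0.1,0,-0.3]
    - [4,-1,4,0,0.1,-0.4]
    - [5,-2,4,-0.1,0,-0.3]
    - [5,-2,4,-0.1,0.1,-0.3]
    - [4,-1,4,0,0.1,-0.4]

```text
time: 4.63
position: [0.4605, 0.2017, 0.0983]
eef_rot: [0.753, 0.606, 0.161, 0.2]
force: [0.0, -0.3, -0.2]
opening: 0.36
grasp_force: 0.0
```

```bash
python3 - <<'E'
from h import *
s,P,M0=now(); d=shot('wrist'); M=lean(30); save(d,'w1.png')
C=np.array(d['tool_from_camera']); f=d['fx']
def fproj(w):
    q=np.linalg.inv(C)@np.r_[M0.T@(np.array(w)-P),1]; r=np.hypot(q[0],q[1]); th=np.arctan2(r,q[2]); return np.array([d['cx']+f*th*q[0]/r,d['cy']+d['fy']*th*q[1]/r])
for a in(.05,.1,.15):
    print(a,[np.round(fproj(W(bar(a)+[0,y,0])),0) for y in(-.05,0,.05)])
for y in(-.0155,.0155): print('tip',np.round(fproj(P+M0@[0,y,0])))
for x in masks_of('grip_bar',d)[:2]: 
    ys,xs=np.nonzero(x['mask']);print(x['score'],x['point'],xs.min(),xs.max(),ys.min(),ys.max())
plan(W(bar(.1))+.019*M[:,2],M,10)
E
```

```text
0.05 [array([314., 289.]), array([314., 224.]), array([313., 149.])]
0.1 [array([320., 293.]), array([320., 227.]), array([320., 150.])]
0.15 [array([326., 297.]), array([326., 230.]), array([327., 150.])]
tip [293. 245.]
tip [347. 245.]
0.88 [314.8, 197.3] 305 325 122 278
t 4.73 stand pos [-63.2  -1.3  97.7]
[[0.0, 0.0, 5.0, -0.0, 0.0, 0.0], [0.0, 0.0, 4.0, -0.0, 0.0, 0.0], [0.0, 0.0, 5.0, -0.1, 0.0, 0.0], [1.0, 0.0, 5.0, 0.0, 0.0, 0.0], [-0.0, 0.0, 4.0, -0.0, 0.0, 0.0], [-0.0, 0.0, 5.0, -0.0, 0.0, 0.0], [-0.0, 0.0, 5.0, -0.1, 0.0, 0.0], [0.0, 0.0, 4.0, 0.0, 0.0, 0.0], [0.0, 0.0, 5.0, -0.0, 0.1, 0.0], [0.0, 0.0, 5.0, -0.0, -0.0, 0.0]]
```

View pics/w1.png

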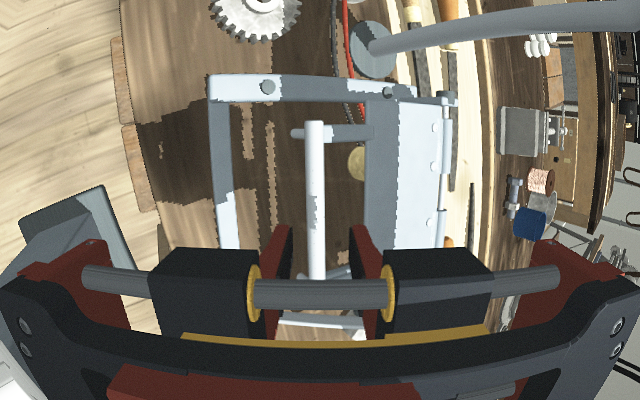

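The wrist view shows the bar at column 315, between the fingers at columns 290 and 350, as predicted. I'll advance and close.

>>> servo_tool:
  increments:
    - [0,0,5,0,0,0]
    - [0,0,6,0,0,0]
    - [0,-1,6,0,0,0]
    - [0,-1,6,0,0,0]
    - [0,0,6,0,0,0]
    - [0,0,6,0,0,0]
    - [0,0,6,0,0,0]
    - [0,0,5,0,0,0]
    - [0,0,3,0,0,0]
    - [0,0,0,0,0,0]

```text
time: 5.57
position: [0.4824, 0.196, 0.0545]
eef_rot: [0.753, 0.606, 0.161, 0.2]
force: [0.0, -0.2, 0.1]
opening: 0.359
grasp_force: 0.0
```

>>> servo_tool:
  increments:
    - [0,0,0,0,0,0]
    - [0,0,0,0,0,0]
    - [0,0,0,0,0,0]
    - [0,0,0,0,0,0]
    - [0,0,0,0,0,0]
    - [0,0,0,0,0,0]
    - [0,0,0,0,0,0]
    - [0,0,0,0,0,0]
    - [0,0,0,0,0,0]
    - [0,0,0,0,0,0]
  jaw: 0
  force: 12

```text
time: 6.4
position: [0.481, 0.1969, 0.0544]
eef_rot: [0.753, 0.606, 0.16, 0.199]
force: [-7.0, 2.2, 1.0]
opening: 0.126
grasp_force: 12.0
```

```bash
cat >> h.py <<'E'
def arc(a0,a1,l0,l1,n):
    # plan rows along bar arc, relative motion only, starting from the current pose
    s,P,M=now(); off=P-(W(bar(a0))+.019*M[:,2]); print('t',s['time'],'off(stand mm)',np.round(RS.T@off*1e3,1),'F',np.round(RS.T@s['force'],1),'grip',s['opening'],s['grasp_force'])
    rv=R.from_matrix(M.T@lean(l1)).as_rotvec(); M0=M.copy(); rows=[]
    for i in range(1,n+1):
        gR=M0@R.from_rotvec(rv*i/n).as_matrix(); gp=W(bar(a0+(a1-a0)*i/n))+.019*gR[:,2]+off
        d=np.round(M.T@(gp-P)*1e3,1); w=np.round(np.degrees(R.from_matrix(M.T@gR).as_rotvec()),1)
        rows.append([float(v) for v in (*d,*w)]); P=P+M@d/1e3; M=M@R.from_rotvec(np.radians(w)).as_matrix()
    for k in range(0,n,10): print(rows[k:k+10])
E
python3 - <<'E'
from h import *
arc(.1,.85,30,46,20); print(np.round(bot.read_state()['qpos'],2))
E
```

```text
t 6.4 off(stand mm) [-1.9 -1.4 -3. ] F [-7.3  0.6  1. ] grip 0.12617301761909308 11.985760778188705
[[0.0, 3.4, -4.2, -0.8, 0.0, -0.0], [0.0, 3.6, -4.1, -0.8, 0.0, -0.0], [0.0, 3.8, -3.9, -0.9, 0.0, -0.0], [0.0, 4.0, -3.7, -0.8, 0.0, -0.0], [0.0, 4.2, -3.5, -0.8, 0.0, -0.0], [0.0, 4.4, -3.2, -0.8, 0.0, -0.0], [0.0, 4.5, -3.1, -0.8, 0.0, -0.0], [0.0, 4.7, -2.9, -0.9, 0.0, -0.0], [0.0, 4.8, -2.6, -0.8, 0.0, -0.0], [0.0, 5.0, -2.3, -0.8, 0.0, -0.0]]
[[0.0, 5.0, -2.2, -0.8, 0.0, -0.0], [0.0, 5.2, -1.8, -0.8, 0.0, -0.0], [0.0, 5.3, -1.7, -0.8, 0.0, -0.0], [0.0, 5.3, -1.3, -0.9, 0.0, -0.0], [0.0, 5.4, -1.1, -0.8, 0.0, -0.0], [0.0, 5.5, -0.9, -0.8, 0.0, -0.0], [0.0, 5.5, -0.5, -0.8, 0.0, -0.0], [0.0, 5.5, -0.3, -0.8, 0.0, -0.0], [0.0, 5.5, -0.0, -0.9, 0.0, -0.0], [0.0, 5.5, 0.2, -0.8, 0.0, -0.0]]
[ 0.56 -0.45  2.09 -0.39  1.15  0.87]
```

>>> servo_tool:
  increments:
    - [0,3.4,-4.2,-0.8,0,0]
    - [0,3.6,-4.1,-0.8,0,0]
    - [0,3.8,-3.9,-0.9,0,0]
    - [0,4.0,-3.7,-0.8,0,0]
    - [0,4.2,-3.5,-0.8,0,0]
    - [0,4.4,-3.2,-0.8,0,0]
    - [0,4.5,-3.1,-0.8,0,0]
    - [0,4.7,-2.9,-0.9,0,0]
    - [0,4.8,-2.6,-0.8,0,0]
    - [0,5.0,-2.3,-0.8,0,0]

```text
time: 7.23
position: [0.4938, 0.194, 0.1021]
eef_rot: [0.738, 0.594, 0.2, 0.249]
force: [-25.7, 5.5, 1.0]
opening: 0.159
grasp_force: 10.0
```

```bash
python3 - <<'E'
from h import *
arc(.475,.85,38,46,10); print(np.round(bot.read_state()['qpos'],2))
E
```

```text
t 7.2333 off(stand mm) [-5.7 -1.4 -6.8] F [-26.2  -0.1   1. ] grip 0.1588954175555452 9.953601658344269
[[-0.0, 5.1, -2.2, -0.9, 0.0, 0.0], [-0.0, 5.1, -1.9, -0.9, 0.0, 0.0], [-0.0, 5.3, -1.7, -0.8, 0.0, 0.0], [-0.0, 5.4, -1.3, -0.9, 0.0, 0.0], [-0.0, 5.4, -1.2, -0.9, 0.0, 0.0], [0.0, 5.5, -0.8, -0.9, 0.1, 0.0], [0.0, 5.5, -0.6, -0.8, -0.0, 0.0], [0.0, 5.5, -0.3, -0.9, -0.0, 0.0], [0.0, 5.5, -0.0, -0.9, -0.0, 0.0], [0.0, 5.6, 0.2, -0.9, -0.0, 0.0]]
[ 0.6  -0.52  2.1  -0.51  1.14  0.94]
```

>>> servo_tool:
  increments:
    - [0,0,-3,0,0,0]
    - [0,4,-3,-0.9,0,0]
    - [0,5.2,-1.8,-0.9,0,0]
    - [0,5.3,-1.7,-0.8,0,0]
    - [0,5.4,-1.3,-0.9,0,0]
    - [0,5.4,-1.2,-0.9,0,0]
    - [0,5.5,-0.8,-0.9,0,0]
    - [0,5.5,-0.6,-0.8,0,0]
    - [0,5.5,-0.3,-0.9,0,0]
    - [0,5.5,0,-0.9,0,0]
  jaw: 24

```text
time: 8.07
position: [0.5247, 0.1872, 0.1491]
eef_rot: [0.718, 0.577, 0.245, 0.304]
force: [-7.0, 1.7, -1.5]
opening: 0.242
grasp_force: 3.2
```

```bash
python3 - <<'E'
from h import *
arc(.8,.95,47,49,5); print(np.round(bot.read_state()['qpos'],2)); s,P,M=now(); b=S(P-.019*M[:,2])-np.array([.09,0,.06]); print(b,np.hypot(b[0],b[2]),np.arctan2(b[2],-b[0]))
E
```

```text
t 8.0667 off(stand mm) [-3.2 -1.5  1.8] F [-7.2  0.2 -1.5] grip 0.24162872950717224 3.1606556475162506
[[0.0, 4.4, 0.2, -0.6, 0.0, -0.0], [0.0, 4.4, 0.4, -0.6, 0.0, -0.0], [0.0, 4.4, 0.5, -0.6, 0.0, -0.0], [0.0, 4.3, 0.7, -0.7, 0.0, -0.1], [0.0, 4.3, 0.8, -0.6, 0.0, 0.0]]
[ 0.62 -0.54  2.09 -0.65  1.09  0.99]
[-0.10076345 -0.00151964  0.10227695] 0.14357523559299779 0.7928522047935418
```

>>> servo_tool:
  increments:
    - [0,2.2,0,-0.3,0,0]
    - [0,2.2,0,-0.3,0,0]
    - [0,2.2,0,-0.3,0,0]
    - [0,2.2,0,-0.3,0,0]
    - [0,2.2,0.1,-0.3,0,0]
    - [0,2.2,0.2,-0.3,0,0]
    - [0,2.2,0.2,0,0,0]
    - [0,2.2,0.2,0,0,0]
    - [0,1.5,0.2,0,0,0]
    - [0,0,0,0,0,0]

```text
time: 8.9
position: [0.5384, 0.1842, 0.1627]
eef_rot: [0.713, 0.573, 0.254, 0.315]
force: [-3.0, 2.2, -2.0]
opening: 0.241
grasp_force: 1.9
```

```bash
cat >> h.py <<'E'
def info():
    s,P,M=now(); b=S(P-.019*M[:,2])-np.array([.09,0,.06]); print('t',s['time'],'Ftool',np.round(M.T@s['force'],1),'Fst',np.round(RS.T@s['force'],1),'r',np.hypot(b[0],b[2]),'a',np.arctan2(b[2],-b[0]),'gf',s['grasp_force'],'q',np.round(s['qpos'],2))
E
python3 - <<'E'
from h import *
info()
E
```

```text
t 8.9 Ftool [ 1.5 -3.7 -1.1] Fst [-3.4  1.5 -2. ] r 0.1446433231938573 a 0.9245216523993924 gf 1.9249700009822845 q [ 0.61 -0.53  2.08 -0.67  1.07  0.99]
```

>>> servo_tool:
  increments:
    - [0,1.2,0.2,0,0,0]
    - [0,1.2,0.2,0,0,0]
    - [0,1.2,0.2,0,0,0]
    - [0,1.2,0.2,0,0,0]
    - [0,1.2,0.2,0,0,0]
    - [0,0,0,0,0,0]
    - [0,0,0,0,0,0]
    - [0,0,0,0,0,0]
    - [0,0,0,0,0,0]
    - [0,0,0,0,0,0]

```text
time: 9.73
position: [0.5408, 0.1835, 0.1627]
eef_rot: [0.714, 0.574, 0.251, 0.313]
force: [-17.5, 4.4, -3.5]
opening: 0.241
grasp_force: 7.5
```

```bash
python3 - <<'E'
from h import *
info()
E
```

```text
t 9.7333 Ftool [  0.6 -14.7 -10.9] Fst [-18.    0.6  -3.5] r 0.14326428013299722 a 0.9391863206878345 gf 7.469149678945541 q [ 0.6  -0.53  2.07 -0.66  1.07  0.98]
```

>>> servo_tool:
  increments:
    - [0,-2,-1,0,0,0]
    - [0,-1,-1,0,0,0]
    - [0,0,-5,0,0,0]
    - [0,0,-9,0,0,0]
    - [0,0,-9,0,0,0]
    - [0,0,-9,0,0,0]
    - [0,0,-9,0,0,0]
    - [0,0,-9,0,0,0]
    - [0,0,-9,0,0,0]
    - [0,0,-5,0,0,0]
  jaw: 34

```text
time: 10.57
position: [0.4928, 0.1945, 0.2099]
eef_rot: [0.713, 0.573, 0.254, 0.315]
force: [0.2, 0.3, 0.4]
opening: 0.341
grasp_force: 0.0
```

```bash
python3 - <<'E'
from h import *
info(); s,P,M0=now(); w=shot('wrist'); save(w,'w2.png'); a=shot('scene'); t=shot('top')
for n,d in (('w',w),('s',a),('t',t)):
  for th in('thumb_plate','grip_bar'):
    for x in masks_of(th,d)[:1]:
        ys,xs=np.nonzero(x['mask']);print(n,th,round(x['score'],2),x['point'],xs.min(),xs.max(),ys.min(),ys.max())
cv2.imwrite('pics/st.png',np.hstack([cv2.resize(d['img'][y:y+130,x:x+130,::-1],(400,400),interpolation=2) for d,x,y in((a,320,190),(t,320,120))]))
np.save('pose.npy',np.c_[M0,P])
E
```

```text
t 10.5667 Ftool [ 0.3  0.3 -0.2] Fst [0.1 0.3 0.4] r 0.21071594336996113 a 0.8820893831550093 gf 0.0 q [ 0.71 -0.64  2.06 -0.68  1.22  0.99]
w thumb_plate 0.2 [395.5, 35.1] 103 579 0 331
w grip_bar 0.72 [312.0, 195.7] 301 320 120 279
s thumb_plate 0.58 [390.8, 275.1] 359 407 248 302
s grip_bar 0.64 [370.0, 232.1] 349 386 206 242
t thumb_plate 0.75 [399.0, 184.6] 389 412 169 216
t grip_bar 0.65 [344.6, 154.2] 294 429 118 239
```

View pics/w2.png

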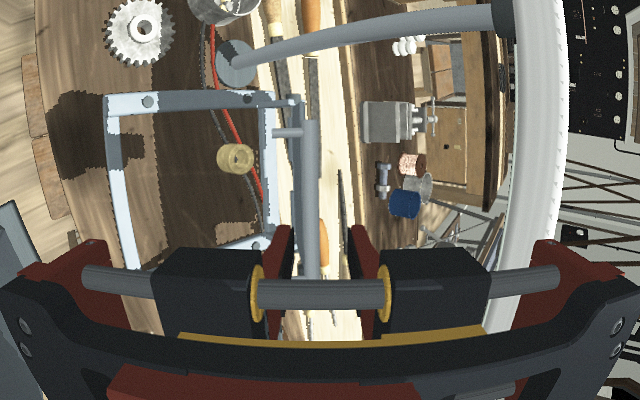

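View pics/st.png

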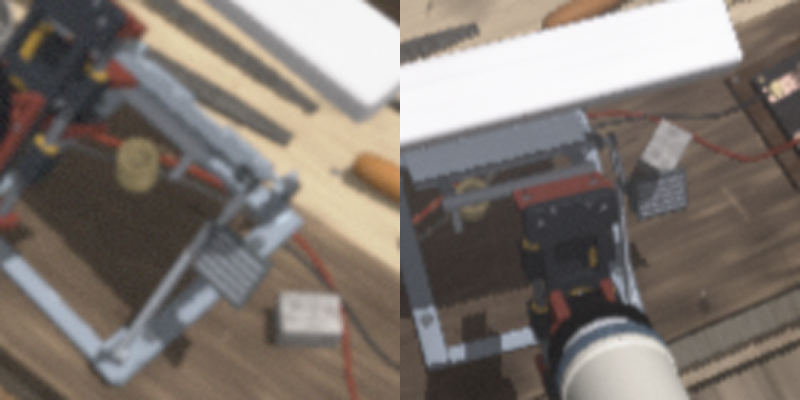

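```bash
python3 - <<'E'
from h import *
a=shot('scene'); t=shot('top')
k=.325
def tri(ps,pt):
    A=[];B=[]
    for d,q in((a,ps),(t,pt)):
        c,v=ray(d,q); Q=np.eye(3)-np.outer(v,v); A.append(Q);B.append(Q@c)
    x=np.linalg.lstsq(np.vstack(A),np.hstack(B),rcond=None)[0]; return S(x),np.round(proj(a,x)-ps,1),np.round(proj(t,x)-pt,1)
sc=lambda x,y:np.array([320+x*k,190+y*k]); tc=lambda x,y:np.array([320+(x-400)*k,120+y*k])
print('centre',tri(sc(231,265),tc(661,194)))
print('far-left',tri(sc(222,228),tc(633,175)));print('far-right',tri(sc(268,268),tc(685,168)))
print('near-right',tri(sc(242,303),tc(690,208)));print('near-left',tri(sc(195,258),tc(640,215)))
print('knee?',tri(sc(240,190),tc(612,165)))
for n,P in dict(foot=(-.09,-.1,.025),grip=bar(.9)+[0,-.065,0],gripL=bar(.9)+[0,.065,0]).items(): print(n,proj(a,W(P)),proj(t,W(P)),(proj(a,W(P))-[320,190])/k,(proj(t,W(P))-[320,120])/k+[400,0])
info()
E
python3 - <<'E'
import cv2,sys
sys.path.insert(0,'.')
import os; os.chdir('.')
from h import *
a=shot('scene'); t=shot('top')
cv2.imwrite('pics/pl.png',np.hstack([cv2.resize(d['img'][y:y+60,x:x+60,::-1],(400,400),interpolation=2) for d,x,y in((a,360,240),(t,370,150))]))
E
```

```text
centre (array([-0.02125162, -0.11937005,  0.12773972]), array([-0.2,  0.1]), array([ 0. , -0.2]))
far-left (array([-0.00414897, -0.09783823,  0.1331469 ]), array([ 1.3, -0.5]), array([-0.3,  1.1]))
far-right (array([-0.00815622, -0.14136699,  0.14031623]), array([ 0.4, -0.2]), array([-0.1,  0.4]))
near-right (array([-0.03594517, -0.14220815,  0.12256467]), array([-1.1,  0.4]), array([ 0.2, -0.9]))
near-left (array([-0.03411294, -0.09803721,  0.12323723]), array([-0.1,  0. ]), array([ 0. , -0.1]))
knee? (array([ 0.01394732, -0.08503997,  0.14331273]), array([-2.4,  0.8]), array([ 0.5, -2.1]))
foot [362.29985728 308.95053145] [398.37434046 217.02822777] [130.15340702 366.00163524] [641.15181681 298.54839313]
grip [386.72704676 243.05127346] [384.43419896 174.49741028] [205.31399004 163.23468757] [598.25907373 167.68433931]
gripL [346.06759848 206.18206573] [334.43981751 186.15288231] [80.20799532 49.79097147] [444.43020771 203.54733018]
t 11.1167 Ftool [ 0.5 -0.4  1.5] Fst [ 0.9  0.5 -1.3] r 0.20869379076965136 a 0.8793369057769578 gf 0.0 q [ 0.7  -0.64  2.06 -0.68  1.22  0.99]
```

View pics/pl.png

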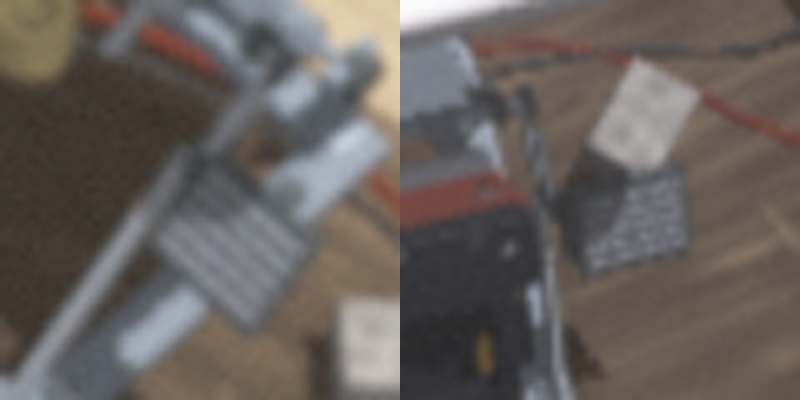

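```bash
python3 - <<'E'
from h import *
a=shot('scene'); t=shot('top')
def tri(ps,pt):
    A=[];B=[]
    for d,q in((a,ps),(t,pt)):
        c,v=ray(d,q); Q=np.eye(3)-np.outer(v,v); A.append(Q);B.append(Q@c)
    x=np.linalg.lstsq(np.vstack(A),np.hstack(B),rcond=None)[0]; return S(x)
C=[tri(*q) for q in(((388.5,262.5),(394.75,179.25)),((407.25,276),(412.75,174.75)),((397.5,290.25),(413.5,187.5)),((383.25,276),(397.75,191.25)))]
for c in C: print(np.round(c,4))
m=np.mean(C,0); u,s,v=np.linalg.svd(np.array(C)-m); print(m,v[2],s)
# rigid fit: plate 44(y) x 46, tilt phi about stand y, centre free
from scipy.optimize import least_squares
px=[((388.5,262.5),(394.75,179.25)),((407.25,276),(412.75,174.75)),((397.5,290.25),(413.5,187.5)),((383.25,276),(397.75,191.25))]
def pts(q): 
    e=np.array([np.cos(q[3]),0,np.sin(q[3])]); y=np.array([0,1,0]); c=q[:3]
    return [c+.023*e+.022*y,c+.023*e-.022*y,c-.023*e-.022*y,c-.023*e+.022*y]
f=lambda q:np.concatenate([np.r_[proj(a,W(P))-x[0],proj(t,W(P))-x[1]] for P,x in zip(pts(q),px)])
r=least_squares(f,[*m,.8],x_scale=[.01,.01,.01,.1]);print(r.x,np.degrees(r.x[3]),np.round(r.fun,1))
E
```

```text
[-0.0111 -0.0922  0.1404]
[-0.009  -0.1407  0.1449]
[-0.035  -0.1418  0.1135]
[-0.0351 -0.0987  0.1148]
[-0.02255067 -0.11835984  0.12840927] [ 0.75294605 -0.00612675 -0.65805373] [0.04612565 0.03800083 0.00107476]
[-0.0226187  -0.11832992  0.1281676   1.10122429] 63.09550432483118 [ 2.7 -0.8  1.9  0.3 -0.8 -0.1  0.5  0.9 -0.5  0.3 -1.1 -0.3 -0.9  0.4
 -1.4 -0.3]
```

```bash
python3 - <<'E'
from h import *
M=lean(48); plan(W((-.022,-.118,.128))-.025*M[:,2],M,9)
E
```

```text
t 11.32 stand pos [-29.1  -1.7 208.3]
[[-13.0, -6.0, 4.0, -0.0, 0.0, -0.0], [-13.0, -6.0, 4.0, -0.1, 0.0, -0.0], [-13.0, -6.0, 3.0, 0.0, 0.0, -0.0], [-13.0, -6.0, 4.0, -0.0, 0.0, -0.0], [-13.0, -6.0, 4.0, -0.1, 0.0, -0.0], [-13.0, -6.0, 4.0, 0.0, 0.0, -0.0], [-13.0, -7.0, 4.0, -0.0, 0.0, -0.0], [-12.0, -6.0, 3.0, -0.0, 0.0, -0.0], [-13.0, -6.0, 4.0, -0.1, 0.0, -0.0]]
```

>>> servo_tool:
  increments:
    - [-13,-6,0,0,0,0]
    - [-13,-6,0,0,0,0]
    - [-13,-6,0,0,0,0]
    - [-13,-6,0,0,0,0]
    - [-13,-6,2,0,0,0]
    - [-13,-6,4,0,0,0]
    - [-13,-7,7,0,0,0]
    - [-12,-6,9,0,0,0]
    - [-13,-6,9,0,0,0]
    - [0,0,3,0,0,0]
  jaw: 0

```text
time: 12.15
position: [0.4825, 0.1029, 0.143]
eef_rot: [0.719, 0.57, 0.239, 0.318]
force: [0.1, 0.7, 0.1]
opening: 0.003
grasp_force: 0.0
```

```bash
python3 - <<'E'
from h import *
info(); s,P,M=now(); d=shot('top'); a=shot('scene')
print(S(P), 'to plate in tool', M.T@(W((-.022,-.118,.128))-P)*1e3, 'lean',np.degrees(np.arccos(-M[2,2])))
cv2.imwrite('pics/pl2.png',np.hstack([cv2.resize(q['img'][y:y+80,x:x+80,::-1],(400,400),interpolation=2) for q,x,y in((a,350,220),(d,360,140))]))
E
```

```text
t 12.15 Ftool [ 0.6  0.  -0.1] Fst [-0.1  0.7  0.1] r 0.15697823919156334 a 0.6581325310158692 gf 0.0 q [ 0.5  -0.85  2.29 -0.59  1.12  0.83]
[-0.02033341 -0.09289021  0.14302654] to plate in tool [-24.86122392 -12.07247789   9.75965737] lean 46.87724562913465
```

View pics/pl2.png

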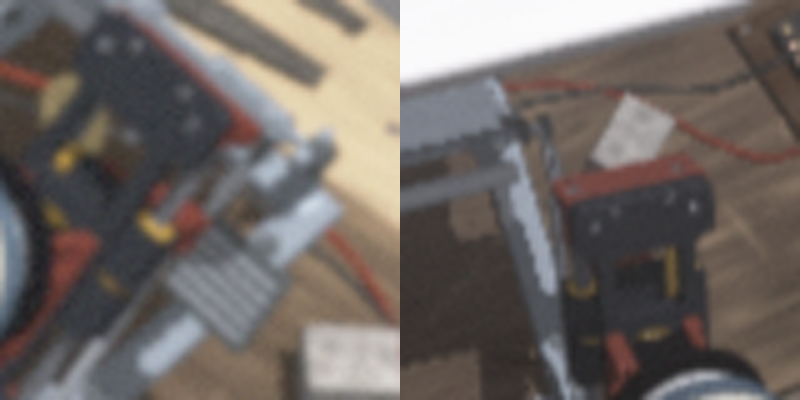

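```bash
python3 - <<'E'
from h import *
M=lean(38); plan(W((-.036,-.118,.141)),M,10)
E
```

```text
t 12.25 stand pos [-20.3 -92.  144.7]
[[-3.0, -1.0, -1.0, 0.9, 0.2, -0.0], [-2.0, -2.0, -1.0, 0.9, 0.1, -0.0], [-3.0, -1.0, -0.0, 0.9, 0.2, -0.1], [-2.0, -1.0, -1.0, 0.9, 0.1, 0.0], [-3.0, -2.0, -1.0, 0.9, 0.2, -0.0], [-3.0, -1.0, -1.0, 0.9, 0.1, -0.0], [-2.0, -2.0, -0.0, 0.9, 0.2, -0.1], [-3.0, -1.0, -1.0, 0.8, 0.1, 0.0], [-3.0, -1.0, -1.0, 0.9, 0.2, 0.0], [-2.0, -2.0, -1.0, 0.9, 0.1, -0.0]]
```

>>> servo_tool:
  increments:
    - [0,0,-1,2.2,0.2,0]
    - [0,0,-1,2.2,0.2,0]
    - [-1,0,-1,2.2,0.2,0]
    - [-3,-2,-1,2.2,0.2,0]
    - [-3,-2,-1,0,0.2,0]
    - [-4,-2,-1,0,0.2,0]
    - [-4,-2,-1,0,0.2,0]
    - [-4,-2,-1,0,0.2,0]
    - [-4,-2,0,0,0,0]
    - [-4,-2,0,0,0,0]

```text
time: 13.08
position: [0.4656, 0.0839, 0.1417]
eef_rot: [0.738, 0.592, 0.204, 0.253]
force: [0.7, 0.1, 0.4]
opening: 0.005
grasp_force: 0.0
```

```bash
cat >> h.py <<'E'
def press(c=(-.022,-.118,.128)):
    info(); s,P,M=now(); print('TCP stand',np.round(S(P)*1e3,1),'to face, tool mm',np.round(M.T@(W(c)-P)*1e3,1),'lean',np.degrees(np.arccos(-M[2,2])), 'axis z stand',np.round(RS.T@M[:,2],3))
    F=RS.T@s['force']; print('F along normal',F@[-.753,0,.658]); print('tool dir of press (stand .76,0,-.65):',np.round(M.T@(RS@[.76,0,-.65]),3))
E
python3 - <<'E'
from h import *
press()
E
```

```text
t 13.0833 Ftool [0.3 0.8 0.1] Fst [0.7 0.3 0.4] r 0.16561097118979634 a 0.6237413473496976 gf 0.0 q [ 0.35 -0.86  2.23 -0.36  1.21  0.6 ]
TCP stand [ -32.7 -115.   141.7] to face, tool mm [-3.   0.  17.4] lean 37.94320520626539 axis z stand [ 0.615 -0.001 -0.789]
F along normal -0.20867562274327123
tool dir of press (stand .76,0,-.65): [0.002 0.2   0.98 ]
```

>>> servo_tool:
  increments:
    - [-1,0.4,1.6,0,0,0]
    - [-1,0.4,1.6,0,0,0]
    - [-1,0.4,1.6,0,0,0]
    - [0,0.4,1.6,0,0,0]
    - [0,0.4,1.6,0,0,0]
    - [0,0.4,1.6,0,0,0]
    - [0,0.4,1.6,0,0,0]
    - [0,0.4,1.6,0,0,0]
    - [0,0.4,1.6,0,0,0]
    - [0,0.4,1.6,0,0,0]

```text
time: 13.92
position: [0.4781, 0.0785, 0.1322]
eef_rot: [0.738, 0.591, 0.204, 0.253]
force: [-0.1, 0.9, -0.6]
opening: 0.007
grasp_force: 0.0
```

```bash
python3 - <<'E'
from h import *
press()
E
```

```text
t 13.9167 Ftool [ 0.9 -0.6  0.3] Fst [-0.3  0.9 -0.6] r 0.14922042421132578 a 0.6242932901448348 gf 0.0 q [ 0.32 -0.82  2.23 -0.35  1.17  0.58]
TCP stand [ -19.4 -117.7  132.2] to face, tool mm [-0.4 -4.7  1.7] lean 37.96138143176128 axis z stand [ 0.615 -0.001 -0.788]
F along normal -0.14655126082779144
tool dir of press (stand .76,0,-.65): [0.001 0.199 0.98 ]
```

>>> servo_tool:
  increments:
    - [0,0,1.4,0,0,0]
    - [0,0,1.4,0,0,0]
    - [0,0,1.4,0,0,0]
    - [0,0,1.4,0,0,0]
    - [0,0,1.4,0,0,0]
    - [0,0,1.4,0,0,0]
    - [0,0,1.4,0,0,0]
    - [0,0,1.4,0,0,0]
    - [0,0,1.4,0,0,0]
    - [0,0,1.4,0,0,0]

```text
time: 14.75
position: [0.4874, 0.0766, 0.1235]
eef_rot: [0.737, 0.591, 0.206, 0.254]
force: [-2.2, -1.1, 6.7]
opening: 0.006
grasp_force: 3.1
```

```bash
python3 - <<'E'
from h import *
press()
E
```

```text
t 14.75 Ftool [-1.5  2.6 -6.4] Fst [-1.9 -1.5  6.7] r 0.13647289652158032 a 0.6124185230592167 gf 3.072803858667612 q [ 0.31 -0.79  2.23 -0.35  1.13  0.58]
TCP stand [  -9.9 -117.5  123.5] to face, tool mm [ -0.5  -6.7 -11. ] lean 38.18263310659257 axis z stand [ 0.618  0.    -0.786]
F along normal 5.838171945773729
tool dir of press (stand .76,0,-.65): [0.001 0.196 0.981]
```

>>> servo_tool:
  increments:
    - [0,0.2,1.1,0,0,0]
    - [0,0.2,1.1,0,0,0]
    - [0,0.2,1.1,0,0,0]
    - [0,0.2,1.1,0,0,0]
    - [0,0.2,1.1,0,0,0]
    - [0,0.2,1.1,0,0,0]
    - [0,0.2,1.1,0,0,0]
    - [0,0.2,1.1,0,0,0]
    - [0,0.2,1.1,0,0,0]
    - [0,0.2,1.1,0,0,0]

```text
time: 15.58
position: [0.4945, 0.0748, 0.1136]
eef_rot: [0.738, 0.591, 0.204, 0.253]
force: [-0.4, -0.6, -0.2]
opening: 0.003
grasp_force: 0.0
```

```bash
python3 - <<'E'
from h import *
press()
E
```

```text
t 15.5833 Ftool [-0.6 -0.3  0. ] Fst [-0.3 -0.6 -0.2] r 0.12476046998753224 a 0.5819179853975124 gf 0.0 q [ 0.29 -0.77  2.23 -0.34  1.1   0.58]
TCP stand [  -2.5 -117.8  113.6] to face, tool mm [ -0.3  -6.5 -23.3] lean 37.94528624039092 axis z stand [ 0.615 -0.001 -0.789]
F along normal 0.047898983022470226
tool dir of press (stand .76,0,-.65): [0.002 0.2   0.98 ]
```

>>> servo_tool:
  increments:
    - [0,0.2,0.9,0,0,0]
    - [0,0.2,0.9,0,0,0]
    - [0,0.2,0.9,0,0,0]
    - [0,0.2,0.9,0,0,0]
    - [0,0.1,0.9,0,0,0]
    - [0,0.1,0.9,0,0,0]
    - [0,0,0,0,0,0]
    - [0,0,0,0,0,0]
    - [0,0,0,0,0,0]
    - [0,0,0,0,0,0]

```text
time: 16.42
position: [0.4965, 0.0745, 0.1121]
eef_rot: [0.739, 0.591, 0.203, 0.251]
force: [-41.0, 2.4, 21.8]
opening: 0.004
grasp_force: 21.0
```

```bash
python3 - <<'E'
from h import *
press()
E
```

```text
t 16.4167 Ftool [ -6.5 -18.7 -42.1] Fst [-40.6  -6.4  21.8] r 0.12228715648619853 a 0.5812992799696676 gf 21.02817390114069 q [ 0.29 -0.75  2.22 -0.34  1.1   0.57]
TCP stand [  -0.6 -117.6  112.1] to face, tool mm [ -0.4  -7.2 -25.7] lean 37.71531206873736 axis z stand [ 0.612 -0.001 -0.791]
F along normal 44.93296603607789
tool dir of press (stand .76,0,-.65): [0.002 0.204 0.979]
```

It reached the dead stop at 46 N, which is firm but under the limit. I'll back off now.

>>> servo_tool:
  increments:
    - [0,0,-4,0,0,0]
    - [0,-0.5,-4,0,0,0]
    - [0,-1,-4,0,0,0]
    - [0,-1,-5,0,0,0]
    - [0,-1,-5,0,0,0]
    - [0,-1,-5,0,0,0]
    - [0,0,-5,0,0,0]
    - [0,0,-5,0,0,0]
    - [0,0,-4,0,0,0]
    - [0,0,0,0,0,0]

```text
time: 17.25
position: [0.4705, 0.0804, 0.1411]
eef_rot: [0.738, 0.591, 0.205, 0.254]
force: [0.3, -0.5, 1.2]
opening: 0.01
grasp_force: 0.0
```

```bash
python3 - <<'E'
from h import *
press(); a=shot('scene');t=shot('top'); M=lean(44)
b=bar(.9)
print('to pregrasp'); plan(W(b)-.05*M[:,2]-[0,0,0],M,10)
cv2.imwrite('pics/lk.png',np.hstack([cv2.resize(q['img'][y:y+100,x:x+100,::-1],(400,400),interpolation=2) for q,x,y in((a,330,200),(t,340,130))]))
E
```

```text
t 17.25 Ftool [-0.5  1.1 -0.7] Fst [ 0.4 -0.5  1.2] r 0.16080225990460784 a 0.6404002295114946 gf 0.0 q [ 0.33 -0.85  2.23 -0.35  1.2   0.59]
TCP stand [ -27.2 -117.4  141.1] to face, tool mm [-0.6 -4.  13.6] lean 38.053639240965815 axis z stand [ 0.616  0.    -0.787]
F along normal 0.4985328485477845
tool dir of press (stand .76,0,-.65): [0.001 0.198 0.98 ]
to pregrasp
t 17.35 stand pos [ -27.2 -117.5  140.1]
[[12.0, 4.0, -5.0, -0.6, 0.0, -0.0], [12.0, 3.0, -6.0, -0.6, 0.0, -0.0], [11.0, 4.0, -5.0, -0.6, 0.0, -0.1], [12.0, 4.0, -6.0, -0.6, 0.0, 0.0], [12.0, 4.0, -5.0, -0.6, 0.0, -0.0], [12.0, 4.0, -5.0, -0.6, 0.0, -0.0], [11.0, 4.0, -5.0, -0.6, 0.0, -0.0], [12.0, 4.0, -6.0, -0.6, 0.0, -0.1], [12.0, 4.0, -5.0, -0.6, 0.0, 0.0], [12.0, 4.0, -5.0, -0.6, 0.0, -0.0]]
```

View pics/lk.png

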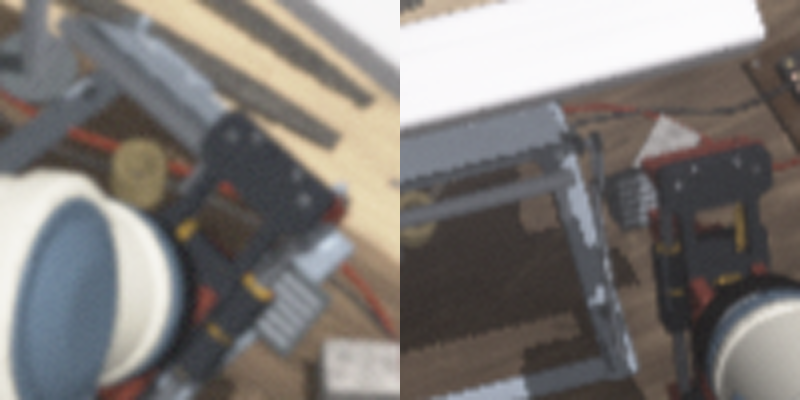

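>>> servo_tool:
  increments:
    - [12,0,-2,0,0,0]
    - [12,0,-3,0,0,0]
    - [12,0,-5,0,0,0]
    - [12,0,-6,-0.5,0,0]
    - [12,2,-7,-0.5,0,0]
    - [12,5,-7,-1,0,0]
    - [12,8,-7,-1,0,0]
    - [12,8,-7,-1,0,0]
    - [12,8,-5,-1,0,0]
    - [10,8,-4,-1,0,0]
  jaw: 36

```text
time: 18.18
position: [0.4921, 0.1971, 0.2066]
eef_rot: [0.723, 0.58, 0.235, 0.292]
force: [-0.3, -0.2, 0.3]
opening: 0.357
grasp_force: 0.0
```

```bash
python3 - <<'E'
from h import *
info(); s,P,M0=now(); d=shot('wrist'); b=W(bar(.9))
C=np.array(d['tool_from_camera'])
def fproj(w):
    q=np.linalg.inv(C)@np.r_[M0.T@(np.array(w)-P),1]; r=np.hypot(q[0],q[1]); th=np.arctan2(r,q[2]); return np.array([d['cx']+d['fx']*th*q[0]/r,d['cy']+d['fy']*th*q[1]/r])
for a in(.86,.9): print(a,[np.round(fproj(W(bar(a)+[0,y,0])),0) for y in(-.05,0,.05)])
for x in masks_of('grip_bar',d)[:2]: 
    ys,xs=np.nonzero(x['mask']);print(x['score'],x['point'],xs.min(),xs.max(),ys.min(),ys.max())
print('bar in tool',M0.T@(b-P)*1e3); M=lean(46); plan(b-.045*M[:,2],M,10)
E
```

```text
t 18.1833 Ftool [-0.2 -0.  -0.4] Fst [-0.3 -0.2  0.3] r 0.20910870524593034 a 0.8734715387355592 gf 0.0 q [ 0.68 -0.6   2.01 -0.61  1.25  0.95]
0.86 [array([312., 281.]), array([311., 220.]), array([310., 150.])]
0.9 [array([319., 281.]), array([318., 220.]), array([318., 150.])]
0.81 [319.4, 198.5] 310 329 122 279
bar in tool [-1.12939633 -1.17413045 50.24846848]
t 18.28 stand pos [-31.1   1.5 206.9]
[[-0.0, -0.0, 1.0, -0.2, -0.0, -0.0], [-0.0, -1.0, 0.0, -0.2, -0.0, -0.0], [-0.0, 0.0, 1.0, -0.2, -0.0, -0.0], [-1.0, -0.0, 0.0, -0.2, -0.0, -0.1], [0.0, -0.0, 1.0, -0.2, -0.0, 0.0], [0.0, -1.0, 0.0, -0.2, -0.0, 0.0], [-0.0, -0.0, 1.0, -0.2, -0.0, -0.0], [-0.0, -0.0, 0.0, -0.2, -0.0, -0.0], [-0.0, -1.0, 1.0, -0.2, -0.0, -0.0], [-1.0, -0.0, 0.0, -0.2, -0.0, -0.0]]
```

>>> servo_tool:
  increments:
    - [0,0,5,0,0,0]
    - [0,0,7,0,0,0]
    - [0,0,8,0,0,0]
    - [0,0,8,0,0,0]
    - [0,0,8,0,0,0]
    - [0,0,8,0,0,0]
    - [0,0,8,0,0,0]
    - [0,0,8,0,0,0]
    - [0,0,6,0,0,0]
    - [0,0,0,0,0,0]

```text
time: 19.12
position: [0.5368, 0.1857, 0.1572]
eef_rot: [0.724, 0.58, 0.234, 0.291]
force: [0.3, -0.0, 0.1]
opening: 0.36
grasp_force: 0.0
```

>>> servo_tool:
  increments:
    - [0,0,0,0,0,0]
    - [0,0,0,0,0,0]
    - [0,0,0,0,0,0]
    - [0,-1,0,0,0,0]
    - [0,-1,0,0,0,0]
    - [0,-1,0,0,0,0]
    - [0,-1,0,0,0,0]
    - [0,-1,0,0,0,0]
    - [0,-1,0,0,0,0]
    - [0,0,0,0,0,0]
  jaw: 20

```text
time: 19.95
position: [0.5327, 0.1873, 0.1558]
eef_rot: [0.723, 0.58, 0.236, 0.292]
force: [2.0, -1.3, 3.3]
opening: 0.205
grasp_force: 2.1
```

```bash
python3 - <<'E'
from h import *
info()
E
```

```text
t 19.95 Ftool [-0.8  3.9 -0.8] Fst [ 2.3 -0.8  3.3] r 0.1432914731010941 a 0.8691313642842111 gf 2.0697779953479767 q [ 0.59 -0.51  2.05 -0.6   1.1   0.95]
```

>>> servo_tool:
  increments:
    - [0,-1.2,0,0,0,0]
    - [0,-1.2,0,0,0,0]
    - [0,-1.2,0,0,0,0]
    - [0,-1.2,0,0,0,0]
    - [0,-1.2,0,0,0,0]
    - [0,-1.2,0,0,0,0]
    - [0,-1.2,0,0,0,0]
    - [0,0,0,0,0,0]
    - [0,0,0,0,0,0]
    - [0,0,0,0,0,0]

```text
time: 20.78
position: [0.5277, 0.1884, 0.1517]
eef_rot: [0.723, 0.579, 0.237, 0.293]
force: [4.4, -3.2, 7.8]
opening: 0.203
grasp_force: 4.4
```

```bash
python3 - <<'E'
from h import *
info()
E
```

```text
t 20.7833 Ftool [-2.2  9.  -2.1] Fst [ 5.  -2.2  7.8] r 0.14361059567933443 a 0.823090399478201 gf 4.391394853591919 q [ 0.6  -0.52  2.06 -0.61  1.1   0.96]
```

>>> servo_tool:
  increments:
    - [0,-1,0,0,0,0]
    - [0,0,0,0,0,0]
    - [0,0,0,0,0,0]
    - [0,2.5,0,0,0,0]
    - [0,2.5,0,0,0,0]
    - [0,2.5,0,0,0,0]
    - [0,2.5,0,0,0,0]
    - [0,2,0,0,0,0]
    - [0,1.5,0,0,0,0]
    - [0,0,0,0,0,0]

```text
time: 21.62
position: [0.5349, 0.1866, 0.1567]
eef_rot: [0.724, 0.58, 0.234, 0.291]
force: [0.3, 0.1, 2.7]
opening: 0.204
grasp_force: 1.1
```

>>> servo_tool:
  increments:
    - [0,0,0,0,0,0]
    - [0,0,0,0,0,0]
    - [0,0,-3,0,0,0]
    - [0,0,-7,0,0,0]
    - [0,0,-9,0,0,0]
    - [0,0,-9,0,0,0]
    - [0,0,-9,0,0,0]
    - [0,0,-9,0,0,0]
    - [0,0,-9,0,0,0]
    - [0,0,-9,0,0,0]
  jaw: 36

```text
time: 22.45
position: [0.4912, 0.1964, 0.2047]
eef_rot: [0.724, 0.58, 0.235, 0.291]
force: [-0.0, -0.7, 0.1]
opening: 0.362
grasp_force: 0.0
```

```bash
python3 - <<'E'
from h import *
info(); s,P,M0=now(); d=shot('wrist'); a=shot('scene'); t=shot('top')
C=np.array(d['tool_from_camera'])
def fproj(w):
    q=np.linalg.inv(C)@np.r_[M0.T@(np.array(w)-P),1]; r=np.hypot(q[0],q[1]); th=np.arctan2(r,q[2]); return np.array([d['cx']+d['fx']*th*q[0]/r,d['cy']+d['fy']*th*q[1]/r])
for g in(.86,.9): print(g,[np.round(fproj(W(bar(g)+[0,y,0])),0) for y in(0,.05)])
for x in masks_of('grip_bar',d)[:1]: 
    ys,xs=np.nonzero(x['mask']);print(x['score'],x['point'],xs.min(),xs.max(),ys.min(),ys.max())
cv2.imwrite('pics/fin.png',np.hstack([cv2.resize(q['img'][y:y+100,x:x+100,::-1],(400,400),interpolation=2) for q,x,y in((a,330,200),(t,340,130))]))
E
```

```text
t 22.45 Ftool [-0.7  0.2 -0. ] Fst [ 0.1 -0.7  0.1] r 0.20815820121624018 a 0.8649140253564828 gf 0.0 q [ 0.68 -0.61  2.02 -0.61  1.25  0.95]
0.86 [array([313., 219.]), array([313., 149.])]
0.9 [array([321., 219.]), array([321., 149.])]
0.95 [325.9, 195.2] 312 332 120 278
```

View pics/fin.png

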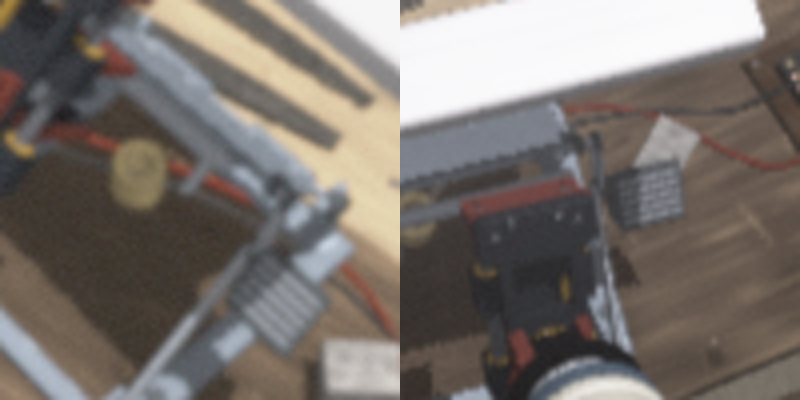

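The plate sits in its snapped position (about (278,300) in the scene crop). The bar is back at column 326 in the wrist view, so the screen is still up at about 0.9 rad. The gripper is clear of everything.

```bash
python3 -c "
from h import *
print(bot.finish_job())"
```

```text
the job is handed in; nothing more can be done
None
```

I handed the job in at about 22.5 s with the screen up and the stay snapped over centre. The stay held a tug of about 9 N, and the gripper ended clear of everything. The press read about 46 N at the stay's dead stop, close to the 50 N limit. The judge's result was not shown.

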